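# Index and lock the carving turntable

### The job

Set the carving turntable for the next cut: push its arms round with a finger until the red arm points straight at the green index pin. Then push the yellow-knobbed brake lever all the way over to its locked end, against its stop pin, leaving the red arm pointing at the green pin. Do not touch the foam carving on the turntable, and leave the jar, the glue bottle and the knife where they are.

Things in the scene. Friction and masses are not known exactly. Their poses are not given: they have to be found in the camera images.
- stand: Dark cast stand of the turntable, bolted to the bench: round foot 170 mm across, with a low arm (36 mm wide, 14 mm high) running out along its own +y to the brake lever, where a low plate (10 mm high) carries the stop pin. Origin: on the bench under the turntable's axis; z up.
- axis (a point): Point on the turntable's upright axis, 66 mm above the bench, level with its three arms: round bars 12 mm thick, 120 degrees apart, out to 146 mm from the axis, ending in 18 mm balls; one all red, two steel with black balls. They stand out from a metal plate 110 mm across. Under the arms is only the foot (below 20 mm): a finger can come down beside an arm 100 to 130 mm from the axis.
- red_tip (a point): Point in the end of the red arm, on its centre line, 140 mm from the axis, 66 mm above the bench.
- wheel (a joint): Angle of the turntable and its arms, rad, growing anticlockwise seen from above; at 0 the red arm points along the stand's own +x. Turns either way with light friction (about 2 N at 120 mm from the axis), stays where it is left; end stops at -6.2 and 6.2, never needed.
- index_mark (a point): Where red_tip should come: on the line from the axis to the green index pin, 140 mm from the axis, 66 mm above the bench. The pin is upright and fixed, 10 mm thick with a 16 mm green ball on top, 175 mm from the axis, 96 mm high, on a flat steel strip 5 mm thick lying on the bench.
- brake_pivot (a point): Point on the brake lever's upright pivot, at the lever's height, 55 mm above the bench, 210 mm from the turntable's axis along the stand's own +y.
- brake_knob (a point): Point on the brake lever's centre line at its yellow knob, 81 mm from the pivot, 55 mm above the bench. The lever is a level steel bar 14 mm wide (49 to 61 mm above the bench); the knob is an upright yellow cylinder 20 mm across (49 to 79 mm). Bar and knob can be pushed sideways by a finger.
- brake (a joint): Angle of the brake lever, rad, growing anticlockwise from above: 0 fully released, 1.30 locked, against a steel stop pin (10 mm thick, 62 mm high) 55 mm from the pivot. At 0 it points 0.44 rad anticlockwise of the stand's own +x; locked, about along the stand's +y. Needs about 2 N at the knob, stays where left. It does not block the turntable.
- carving: Tan foam carving, potato-shaped, 90 mm long and 52 mm thick, with a green leaf, fixed on the turntable's plate and turning with it; its top is 122 mm above the bench. Origin: middle of its underside. Must not be touched.
- jar: Loose glass jar with a green lid, 56 mm across, 70 mm high. Origin: centre of its underside.
- glue: Loose white glue bottle with an orange cap, 48 mm across, 110 mm high. Origin: centre of its underside.
- knife: Loose craft knife lying flat, red handle with steel nose, 166 mm long, 10 mm thick. Origin: on the bench under its handle, 88 mm from its tail; length along its x.
Not all that is in view belongs to the job. Of the things that look like the part that bears index_mark, the middle-sized one is meant.

How it is judged:
By the outcome, as a careful person would: the job done as asked, in the order asked, and still so for the second after the job is handed in, with the robot touching nothing.
It also fails if it takes over 61 s, if anything falls off the work surface, if the arm or the gripper's body presses on something with over 40 N, if the wrist force passes 120 N, or if a joint passes its speed limit or range.

### The arm

A 6-joint arm with a two-finger parallel gripper is mounted at the origin on the work surface. World frame = base frame: x ahead of the robot, y to its left, z up, the work surface at z = 0. Lengths are in m, angles in rad, forces in N, time in s.
With the tool pointing down it reaches from about 0.35 to 0.975 m from the base axis. Payload 17.4 kg.
Tool frame: the origin (TCP) lies midway between the tips of the shut fingers; the grasp point (between the pads) lies 19 mm behind it; z points along the fingers, y is the line along which they close (so a half turn about z gives the same grasp; the last joint's range is limited). The gripper opens to 85 mm and grips with 20 to 120 N. Pads are 22 mm wide; open, the fingers measure 114 mm over their backs; the gripper's body (76 mm by 85 mm) begins 54 mm behind the grasp point. The pads swing forward as they close: fully open they stand 13 mm farther back than shut.
Start: joints at [-1.297, 0.116, 1.442, -0, 1.584, -0.038], TCP at [0.207, -0.642, 0.231] pointing down, gripper open.
Joint ranges: [-2.83, 2.83], [-0.83, 2.19], [0.07, 2.5], [-1.14, 4.28], [0.01, 3], [-2.97, 2.97]. Speed limits (rad/s): [1.89, 1.89, 2.22, 3.14, 3.14, 3.14].

### API

Orientations are given as [roll, pitch, yaw] about the fixed x, y, z axes, in that order (R = Rz(yaw) Ry(pitch) Rx(roll)).
In Python, from rig import r, imaging gives the robot as it stands.
- The arm moves only by the tool move_arm, never from a script. Its argument "rows" is a list of rows, each a list of 7 numbers: the opening, from 0 (shut) to 1 (fully open), then the shift along the tool's x, y, z each as a share of 0.04 m, from -1 to 1, then the turn, a rotation vector about the tool's x, y, z each as a share of 4 degrees, from -1 to 1. A call has 1 to 12 rows; each row shifts and turns the commanded pose from where the row before left it, along the tool's axes as they then stand; what a row does not reach is not made up. A row lasts 1/10 s, in which the tool goes at most 50 mm and 8.59 degrees, less where a joint would pass 70% of its speed; a pose out of reach is approached as far as the arm can. A call with a number of a shift or a turn outside -1 to 1 is refused whole. A call with a gripper value outside its range is refused whole. The fingers move at their own pace and stop on an object; "newtons" is the grip in N (left out, the last holds). Time passes only in rows, so rows that do not move let the fingers close. It gives the time, the measured TCP pose, the force, the opening and the grip force at its end, in the units of the state.
- r.get_state(): the state, without advancing time (a new reading comes with each control period).
- imaging.camera(name): name is "scene" or "top" or "wrist"; returns a dict with "color" (480x640x3 uint8, blue, green, red), "vertical_fov" (degrees; the focal length in pixels is half the picture's height over the tangent of half this angle, whatever the lens; pixels are square), "cx", "cy" (the principal point, pixels), "k1" (the pictures are not rectified: a ray, as slopes to the right and down, at radius r is drawn at 1 + k1 r^2 times it, then the intrinsics apply), "pose" (4x4, takes a point from camera to world coordinates); the wrist camera has in their place "T_tool_cam" (4x4, takes a point from camera to tool coordinates, whose origin is the TCP and whose axes are the flange's). Camera axes: x right, y down, z forward; pixel columns grow to the right and rows downward; lengths in m; the calibration is good to about 2 mm. A picture is of the moment at which its call begins: read the wrist's pose just before it. There is no depth.
- r.finish_job(): hands the job in; it is judged then, once.
The state is a dict: "t": time; "joints": joint angles; "qd": joint speeds; "joint_efforts": joint torques, N m; "ee_pos": TCP position; "eef_rot": TCP orientation; "force": force on the tool from outside, world axes, zero at the start; "torque": the same for the moment, N m; "width": finger opening in m; "finger_force": force on a finger pad.
Only numpy, scipy, OpenCV 4.12 (cv2) and the standard library are available. Lean on these libraries where they do the work, as an engineer would, in place of code of your own. Each camera call takes 0.05 s, during which the arm holds its last target. There are 200 camera calls.

## Working session

There is one attempt and no reset: what is moved stays moved. The work goes in short steps, Python scripts to look and compute and a tool call to move; the robot and the scene stay as the last step left them, time stands still between calls to the robot, and variables do not carry over. Pictures are saved under pics/ and viewed, at most 10 in all, crops included, and the job is handed in when it is done.

Besides the shell and the picture viewer there is one more tool, called after "Emit:" by a JSON object that holds its "method" and its "body", one argument or row to a line. move_arm: Moves the arm, as the interface text tells. Its arguments: {"type":"object","properties":{"rows":{"type":"array"},"newtons":{"type":"number"}},"required":["rows"]}

```bash
mkdir -p pics; ls
python3 - <<'E'
from rig import r, imaging
import cv2,pickle
d={}
for n in ("scene","top"):
    c=imaging.camera(n); d[n]=c; cv2.imwrite(f"pics/{n}0.png",c["color"])
    print(n,c["vertical_fov"],c["cx"],c["cy"],c["k1"],c["pose"])
pickle.dump(d,open("c0.pkl","wb"))
print(r.get_state())
E
```

```text
pics
scene 46.79214817293699 319.8107896541261 247.79834316453093 -0.07293756561874395 [[ 0.13290555  0.74012602 -0.65920376  1.09300264]
 [ 0.99106373 -0.09162534  0.09694056 -0.13875869]
 [ 0.01134846 -0.66619687 -0.74568957  0.79527443]
 [ 0.          0.          0.          1.        ]]
top 43.61385256799624 318.92762824506997 251.99307379684322 -0.014740207558997265 [[ 0.01952735 -0.99718957  0.0723301   0.39169449]
 [-0.99975961 -0.02019664 -0.00853338 -0.0417362 ]
 [ 0.00997023 -0.07214608 -0.99734424  1.12648273]
 [ 0.          0.          0.          1.        ]]
{'t': 0.1, 'joints': array([-1.29679311e+00,  1.16411569e-01,  1.44220959e+00, -1.12098764e-05,
        1.58400024e+00, -3.77526568e-02]), 'qd': array([ 2.61059457e-04, -1.88805624e-03, -1.94629078e-03,  7.44495956e-05,
       -8.41364401e-04,  1.57343678e-04]), 'joint_efforts': array([ 1.20812627e-03, -7.33667421e+01, -6.33789039e+01,  4.43223996e-05,
        5.30081728e-03, -2.60472262e-06]), 'ee_pos': array([ 0.20701374, -0.64228553,  0.23064693]), 'eef_rot': array([-3.14056422e+00, -2.76274820e-05,  3.11755714e-01]), 'force': array([0.2207706 , 0.33675913, 0.1280833 ]), 'torque': array([-0.03583001,  0.01398379, -0.06634433]), 'finger_force': 0.0, 'width': 0.08547221521569312}
```

View pics/top0.png

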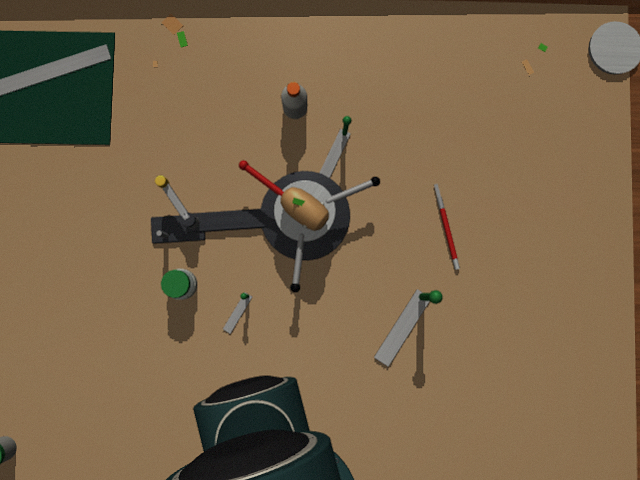

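View pics/scene0.png

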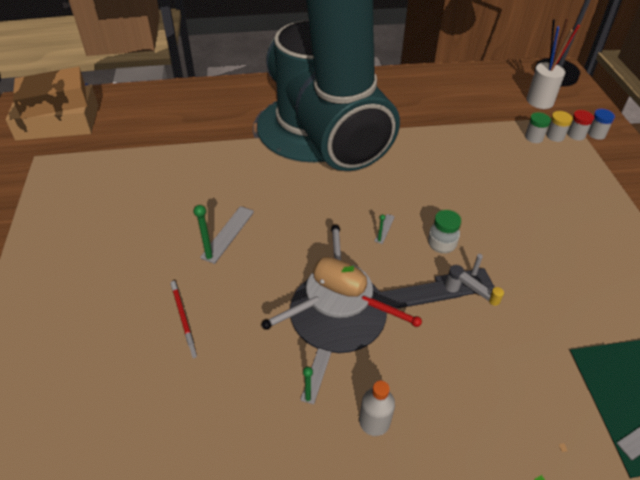

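Top view: axis near (305,213), red ball (243,165), and green pin balls at (347,120), (244,296) and (435,297). The knob is at (161,181), the lever pivot near (190,225), the jar at (178,284) and the glue at (294,95). Scene view: green balls at (308,372), (382,217) and (200,211), red ball (416,322), knob (497,296).

```bash
cat > h.py <<'E'
import numpy as np,cv2
def ray(c,uv):
    f=240/np.tan(np.radians(c["vertical_fov"]/2)); K=np.array([[f,0,c["cx"]],[0,f,c["cy"]],[0,0,1]])
    p=cv2.undistortPoints(np.array([[uv]],float),K,np.array([c["k1"],0,0,0.]))[0,0]
    T=np.array(c["pose"]); d=T[:3,:3]@np.array([p[0],p[1],1]); return T[:3,3],d/np.linalg.norm(d)
def plane(c,uv,z):
    o,d=ray(c,uv); return o+d*(z-o[2])/d[2]
def tri(c1,u1,c2,u2):
    o,d=ray(c1,u1);p,e=ray(c2,u2)
    s=np.linalg.lstsq(np.c_[d,-e],p-o,rcond=None)[0]
    a,b=o+d*s[0],p+e*s[1]; return (a+b)/2,np.linalg.norm(a-b)
def blob(c,near,hue,rad=14,smin=110,vmin=40):
    h=cv2.cvtColor(c["color"],cv2.COLOR_BGR2HSV)
    m=np.zeros(h.shape[:2],np.uint8)
    for lo,hi in hue: m|=cv2.inRange(h,(lo,smin,vmin),(hi,255,255))
    k=np.zeros_like(m); cv2.circle(k,near,rad,255,-1); M=cv2.moments(m&k,True)
    return np.array([M["m10"],M["m01"]])/max(M["m00"],1),M["m00"]
def darkblob(c,near,rad=9,v=40):
    m=(c["color"].max(2)<v).astype(np.uint8)
    k=np.zeros_like(m); cv2.circle(k,near,rad,1,-1); M=cv2.moments(m&k,True)
    return np.array([M["m10"],M["m01"]])/max(M["m00"],1),M["m00"]
RED=[(0,6),(174,180)];GRN=[(50,85)];YEL=[(20,32)];ORG=[(5,14)]
E
python3 - <<'E'
import pickle;from h import *
d=pickle.load(open("c0.pkl","rb"));t,s=d["top"],d["scene"]
np.set_printoptions(precision=4,suppress=True)
for n,a,b,hue,ra in [("pinA",(347,120),(308,372),GRN,7),("pinB",(244,296),(382,217),GRN,6),("pinC",(435,297),(200,211),GRN,8),("red",(243,165),(416,322),RED,6),("knob",(161,181),(497,296),YEL,12),("jarlid",(175,284),(448,222),GRN,20),("cap",(293,89),(381,390),ORG,14)]:
    u,au=blob(t,a,hue,ra);v,av=blob(s,b,hue,ra); print(n,u,au,v,av,*tri(t,u,s,v))
for n,a,b in [("blkR",(375,181),(267,324)),("blkN",(295,287),(336,229))]:
    u,au=darkblob(t,a);v,av=darkblob(s,b); print(n,u,au,v,av,*tri(t,u,s,v), plane(t,u,.066))
print("stop",plane(t,(159,233),.062),"pivot",plane(t,(190,224),.061))
out=[]
for c,(x0,y0,x1,y1) in ((t,(220,90,400,310)),(t,(130,150,230,310))):
    out.append(cv2.resize(c["color"][y0:y1,x0:x1],None,fx=2.6,fy=2.6,interpolation=cv2.INTER_CUBIC))
h=max(o.shape[0] for o in out); out=[cv2.copyMakeBorder(o,0,h-o.shape[0],0,0,0) for o in out]
cv2.imwrite("pics/crop.png",np.hstack(out))
E
```

```text
pinA [346.3913 119.5217] 46.0 [307.2561 372.439 ] 82.0 [ 0.7024 -0.0954  0.0882] 0.0018291729265555979
pinB [243.3462 295.5769] 26.0 [381.8148 218.0741] 27.0 [0.3889 0.0806 0.0658] 0.0005950528204357291
pinC [434.8984 296.2109] 128.0 [199.4634 211.4959] 123.0 [ 0.3942 -0.2454  0.1271] 0.0009125658214775609
red [243.5696 165.0253] 79.0 [416.0109 321.1522] 92.0 [0.6218 0.0869 0.0663] 0.0004686645962241418
knob [160.876  180.5785] 121.0 [496.1608 295.7085] 199.0 [0.5902 0.2326 0.0667] 0.0021036061991036277
jarlid [174.7353 283.3366] 612.0 [447.2213 220.7702] 470.0 [0.4079 0.2022 0.063 ] 0.0016404099314121187
cap [292.9434  88.5409] 159.0 [380.4951 388.8893] 307.0 [ 0.75   -0.0004  0.1058] 0.001557381041964861
blkR [375.1695 180.9322] 59.0 [265.8036 323.9643] 56.0 [ 0.5979 -0.1492  0.0673] 0.0006309845556367018 [ 0.5982 -0.149   0.066 ]
blkN [294.9231 287.3077] 65.0 [334.1364 226.8182] 22.0 [ 0.4051 -0.0109  0.0705] 0.0021630423533348145 [ 0.4053 -0.0097  0.066 ]
stop [0.497  0.2345 0.062 ] pivot [0.5144 0.1802 0.061 ]
```

View pics/crop.png

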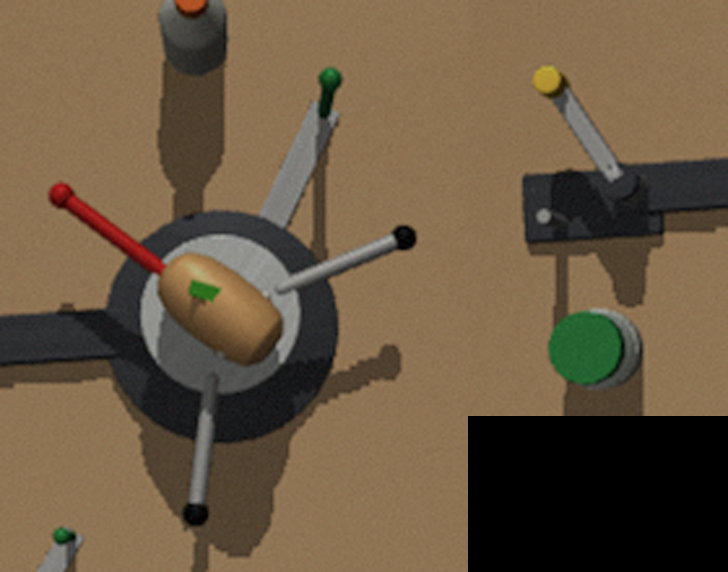

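The crop shows the red arm pointing up-left, the middle pin (A) up-right on the strip coming from under the foot, and the lever at its released end.

The measurements agree with the given sizes:
- **Axis:** (0.5417, -0.024), with all three balls 137 mm out.
- **Pin A:** 176 mm out at -24°, ball at 88 mm, so this is the middle one. B's ball is at 66 mm and C's at 127 mm.
- **Turn needed:** the red arm is at 54°, so it must go about 78° clockwise.

I'll push the near steel arm (174°) from its -y side.

Emit:
{"method": "move_arm", "body": {
  "rows": [
    [0,0,0,0,0,0,1],
    [0,0,0,0,0,0,1],
    [0,0,0,0,0,0,1],
    [0,0,0,0,0,0,1],
    [0,0,0,0,0,0,0.466],
    [0,0.34,-0.91,0,0,0,0],
    [0,0.34,-0.91,0,0,0,0],
    [0,0.34,-0.91,0,0,0,0],
    [0,0.34,-0.91,0,0,0,0],
    [0,0.34,-0.91,0,0,0,0],
    [0,0.34,-0.91,0,0,0,0],
    [0,0.34,-0.91,0,0,0,0]
  ]
}}

```text
t: 1.3
ee_pos: [0.3024, -0.3861, 0.231]
eef_rot: [-3.141, 0.0, -0.0]
force: [0.9, -0.7, 0.6]
width: 0.0001
finger_force: 0.0
```

Emit:
{"method": "move_arm", "body": {
  "rows": [
    [0,0.34,-0.91,0,0,0,0],
    [0,0.34,-0.91,0,0,0,0],
    [0,0.34,-0.91,0,0,0,0],
    [0,0.34,-0.91,0,0,0,0],
    [0,0.34,-0.91,0,0,0,0],
    [0,0.34,-0.91,0,0,0,0],
    [0,0.34,-0.91,0,0,0,0],
    [0,0.34,-0.91,0,0,0,0],
    [0,0.34,-0.91,0,0,0,0],
    [0,0,0,0,0,0,0],
    [0,0,0,0,0,0,0]
  ]
}}

```text
t: 2.4
ee_pos: [0.4246, -0.0594, 0.231]
eef_rot: [3.142, 0.001, 0.002]
force: [0.0, -2.1, 0.3]
width: -0.0003
finger_force: 0.0
```

Emit:
{"method": "move_arm", "body": {
  "rows": [
    [0,0,0,0.9,0,0,0],
    [0,0,0,0.9,0,0,0],
    [0,0,0,0.9,0,0,0],
    [0,0,0,0.9,0,0,0],
    [0,0,0,0.87,0,0,0],
    [0,0,0,0,0,0,0],
    [0,0,0,0,0,0,0]
  ]
}}

```text
t: 3.1
ee_pos: [0.4246, -0.0608, 0.0533]
eef_rot: [-3.142, 0.0, -0.001]
force: [-0.4, -0.9, 0.8]
width: 0.0002
finger_force: 0.0
```

Emit:
{"method": "move_arm", "body": {
  "rows": [
    [0,0.02,-0.37,0,0,0,0],
    [0,-0.04,-0.36,0,0,0,0],
    [0,0,-0.36,0,0,0,0],
    [0,0.05,-0.36,0,0,0,0],
    [0,0.09,-0.35,0,0,0,0],
    [0,0.13,-0.335,0,0,0,0],
    [0,0.17,-0.315,0,0,0,0],
    [0,0.21,-0.295,0,0,0,0],
    [0,0.24,-0.265,0,0,0,0],
    [0,0.275,-0.23,0,0,0,0],
    [0,0.2,-0.13,0,0,0,0],
    [0,0.1,-0.06,0,0,0,0]
  ]
}}

```text
t: 4.3
ee_pos: [0.4832, 0.0777, 0.0524]
eef_rot: [-3.141, 0.0, 0.0]
force: [-1.7, -1.5, -1.0]
width: 0.0
finger_force: 0.9
```

```bash
cat > look.py <<'E'
import sys;from h import *;from rig import r,imaging
np.set_printoptions(precision=4,suppress=True)
n=sys.argv[1]; s=r.get_state(); print(s["t"],s["ee_pos"],s["force"])
cs=[imaging.camera(k) for k in ("top","scene")]
cv2.imwrite(f"pics/{n}.png",np.hstack([cs[0]["color"][60:400,120:500],cs[1]["color"][160:500,220:520]]))
A=np.array([.5417,-.024])
for k,c in zip(("top","scene"),cs):
    h=cv2.cvtColor(c["color"],cv2.COLOR_BGR2HSV)
    m=cv2.inRange(h,(0,130,60),(5,255,255))|cv2.inRange(h,(175,130,60),(180,255,255))
    nn,lab=cv2.connectedComponents(m)
    ys,xs=np.nonzero(m)
    P=np.array([plane(c,(x,y),.066)[:2]-A for x,y in zip(xs,ys)]); R=np.hypot(*P.T)
    q=P[(R>.085)&(R<.15)]
    if len(q)>8:
        w=q.mean(0); print(k,"red angle",np.degrees(np.arctan2(w[1],w[0])),len(q),"rmax",np.hypot(*q.T).max())
E
python3 look.py a1
```

```text
4.3 [0.4832 0.0777 0.0524] [-1.6964 -1.4813 -0.9696]Traceback (most recent call last):
  File "look.py", line 5, in <module>
    cv2.imwrite(f"pics/{n}.png",np.hstack([cs[0]["color"][60:400,120:500],cs[1]["color"][160:500,220:520]]))
                                ~~~~~~~~~^^^^^^^^^^^^^^^^^^^^^^^^^^^^^^^^^^^^^^^^^^^^^^^^^^^^^^^^^^^^^^^^^^
    return _nx.concatenate(arrs, 1, dtype=dtype, casting=casting)
           ~~~~~~~~~~~~~~~^^^^^^^^^^^^^^^^^^^^^^^^^^^^^^^^^^^^^^^
ValueError: all the input array dimensions except for the concatenation axis must match exactly, but along dimension 0, the array at index 0 has size 340 and the array at index 1 has size 320
```

```bash
sed -i 's/\[160:500,220:520\]/[140:480,220:520]/' look.py; python3 look.py a2
```

```text
4.4 [0.4828 0.0775 0.0524] [-0.2289 -0.5585 -0.2291]
top red angle -9.051135397537289 208 rmax 0.14551002078569877
scene red angle -9.593400802324425 280 rmax 0.14550876334151566
```

View pics/a2.png

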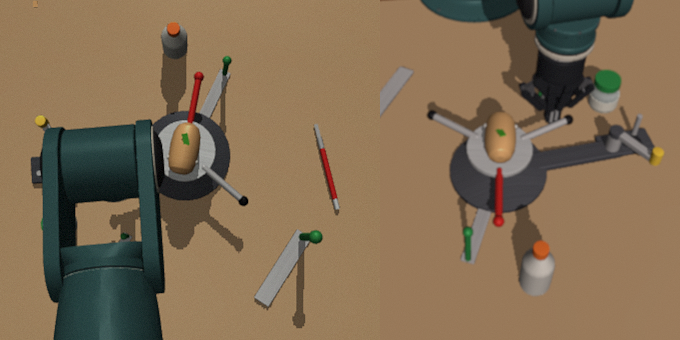

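Red ball at top (318,136) and scene (498,220+…), with the finger on the steel arm. The red arm is at about -9.3°, so about 14.6° remains. I'll go slowly.

Emit:
{"method": "move_arm", "body": {
  "rows": [
    [0,0.1,-0.05,0,0,0,0],
    [0,0.1,-0.05,0,0,0,0],
    [0,0.1,-0.05,0,0,0,0],
    [0,0.1,-0.04,0,0,0,0],
    [0,0.1,-0.03,0,0,0,0],
    [0,0.08,-0.02,0,0,0,0],
    [0,0,0,0,0,0,0],
    [0,0,0,0,0,0,0]
  ]
}}

```text
t: 5.3
ee_pos: [0.5058, 0.0869, 0.0526]
eef_rot: [-3.141, -0.0, 0.0]
force: [-0.3, -0.1, -0.6]
width: 0.0001
finger_force: 0.0
```

```bash
cat >> look.py <<'E'
a,b=((0,0),(0,0))
try:
    (u,au),(v,av)=[(lambda w:blob(c,tuple(int(x) for x in w),RED,6))(w) for c,w in zip(cs,eval(sys.argv[2]))]
    X,g=tri(cs[0],u,cs[1],v); print("ball",X,g,np.degrees(np.arctan2(X[1]-A[1],X[0]-A[0])))
except IndexError: pass
ang=[np.degrees(np.arctan2(*(plane(c,blob(c,p,GRN,7)[0],.088)[:2]-A)[::-1])) for c,p in zip(cs,((347,120),(308,372)))]
print("pin angle top,scene",ang)
E
python3 look.py a3
```

```text
5.3 [0.5058 0.0869 0.0526] [-0.2687 -0.0977 -0.5814]
top red angle -20.75853670666073 205 rmax 0.14512369460440952
scene red angle -21.503109640734824 280 rmax 0.14510057923196515
pin angle top,scene [np.float64(-23.73391970101069), np.float64(-24.29555535399178)]
```

Emit:
{"method": "move_arm", "body": {
  "rows": [
    [0,0.05,-0.015,0,0,0,0],
    [0,0.05,-0.015,0,0,0,0],
    [0,0.04,-0.01,0,0,0,0],
    [0,0,0,0,0,0,0],
    [0,0,0,0,0,0,0]
  ]
}}

```text
t: 5.9
ee_pos: [0.5113, 0.0884, 0.0525]
eef_rot: [-3.141, -0.0, 0.0]
force: [0.4, 0.4, -0.2]
width: -0.0003
finger_force: 0.0
```

```bash
python3 look.py a4
```

```text
5.9 [0.5113 0.0884 0.0525] [ 0.4247  0.3991 -0.1658]
top red angle -23.30788632638231 206 rmax 0.1456451028361711
scene red angle -24.022179128752096 275 rmax 0.14512712904953384
pin angle top,scene [np.float64(-23.807076761407767), np.float64(-24.24831747303045)]
```

Emit:
{"method": "move_arm", "body": {
  "rows": [
    [0,0.02,0,0,0,0,0],
    [0,0,0,0,0,0,0],
    [0,0,0,0,0,0,0],
    [0,-0.2,0,0,0,0,0],
    [0,-0.3,0,0,0,0,0],
    [0,0,0,-0.9,0,0,0],
    [0,0,0,-0.9,0,0,0],
    [0,0,0,-0.9,0,0,0],
    [0,0,0,0,0,0,0]
  ]
}}

```text
t: 6.9
ee_pos: [0.4929, 0.0886, 0.1657]
eef_rot: [-3.141, -0.007, 0.0]
force: [-0.6, 0.6, -1.2]
width: 0.0001
finger_force: 0.0
```

```bash
python3 look.py a5
```

```text
6.9 [0.4929 0.0886 0.1657] [-0.6245  0.629  -1.1954]
top red angle -23.574613787988838 209 rmax 0.1456451028361711
scene red angle -24.26420935327069 275 rmax 0.14512712904953384
pin angle top,scene [np.float64(-23.81187197111533), np.float64(-24.248623828791192)]
```

The red arm is aligned within about 0.2° and the finger is clear. Next is the brake: come down on the +x/-y side of the lever and push it round.

Emit:
{"method": "move_arm", "body": {
  "rows": [
    [0,0.625,-0.58,0,0,0,0],
    [0,0.625,-0.58,0,0,0,0],
    [0,0.625,-0.58,0,0,0,0],
    [0,0.625,-0.58,0,0,0,0],
    [0,0,0,0,0,0,0],
    [0,0,0,0.95,0,0,0],
    [0,0,0,0.95,0,0,0],
    [0,0,0,0.94,0,0,0],
    [0,0,0,0,0,0,0],
    [0,0,0,0,0,0,0]
  ]
}}

```text
t: 8.0
ee_pos: [0.5914, 0.1808, 0.047]
eef_rot: [3.141, 0.002, -0.0]
force: [1.5, 0.1, 0.8]
width: -0.0003
finger_force: 0.0
```

Emit:
{"method": "move_arm", "body": {
  "rows": [
    [0,-0.175,-0.24,0,0,0,0],
    [0,-0.055,-0.31,0,0,0,0],
    [0,-0.105,-0.295,0,0,0,0],
    [0,-0.16,-0.27,0,0,0,0],
    [0,-0.2,-0.24,0,0,0,0],
    [0,-0.24,-0.2,0,0,0,0],
    [0,-0.215,-0.13,0,0,0,0],
    [0,-0.2,-0.09,0,0,0,0],
    [0,-0.15,-0.045,0,0,0,0],
    [0,0,0,0,0,0,0]
  ]
}}

```text
t: 9.0
ee_pos: [0.5312, 0.2543, 0.047]
eef_rot: [-3.141, 0.0, 0.0]
force: [0.9, -0.3, 0.1]
width: 0.0
finger_force: 0.0
```

```bash
python3 look.py b1
```

```text
9.0 [0.5312 0.2543 0.047 ] [ 0.8535 -0.281   0.0654]
top red angle -23.525442257832786 206 rmax 0.1456451028361711
scene red angle -24.278847279901164 276 rmax 0.14512712904953384
pin angle top,scene [np.float64(-23.726532411000036), np.float64(-24.248623828791192)]
```

View pics/b1.png

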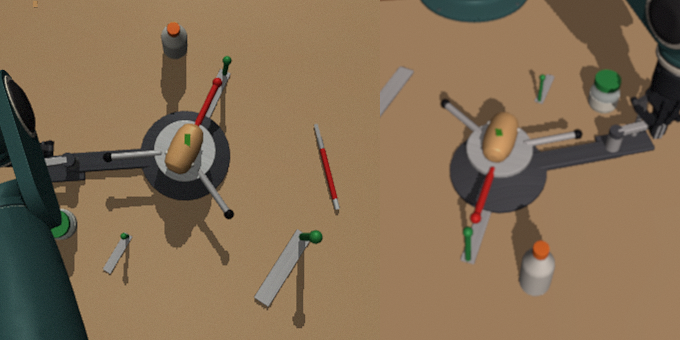

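The red arm points at the pin (top crop (217,83) against pin (227,61)), and the lever has been pushed most of the way round. I'll continue towards the stop until the force rises.

Emit:
{"method": "move_arm", "body": {
  "rows": [
    [0,-0.1,-0.02,0,0,0,0],
    [0,-0.1,-0.02,0,0,0,0],
    [0,0,0,0,0,0,0]
  ]
}}

```text
t: 9.4
ee_pos: [0.5239, 0.2555, 0.0469]
eef_rot: [3.142, -0.0, -0.0]
force: [2.2, -0.8, -0.1]
width: -0.0
finger_force: 0.7
```

Emit:
{"method": "move_arm", "body": {
  "rows": [
    [0,-0.05,0,0,0,0,0],
    [0,-0.05,0,0,0,0,0],
    [0,0,0,0,0,0,0]
  ]
}}

```text
t: 9.7
ee_pos: [0.5229, 0.2554, 0.0474]
eef_rot: [-3.141, -0.007, -0.0]
force: [28.1, 0.6, -12.0]
width: -0.0002
finger_force: 14.0
```

Emit:
{"method": "move_arm", "body": {
  "rows": [
    [0,-0.05,0,0,0,0,0],
    [0,0,0,0,0,0,0]
  ]
}}

```text
t: 9.9
ee_pos: [0.5225, 0.2554, 0.0476]
eef_rot: [-3.14, -0.011, -0.001]
force: [45.4, 0.7, -19.9]
width: 0.0
finger_force: 22.2
```

Hard stop reached. I'll back off, rise and verify.

Emit:
{"method": "move_arm", "body": {
  "rows": [
    [0,0.3,0,0,0,0,0],
    [0,0.4,0,0,0,0,0],
    [0,0,0,-0.8,0,0,0],
    [0,0,0,-0.9,0,0,0],
    [0,0,0,-0.9,0,0,0],
    [0,0,0,-0.9,0,0,0],
    [0,0,0,-0.9,0,0,0],
    [0,0.5,0.8,0,0,0,0],
    [0,0.5,0.9,0,0,0,0],
    [0,0,0.9,0,0,0,0],
    [0,0,0.9,0,0,0,0],
    [0,0,0.9,0,0,0,0]
  ]
}}

```text
t: 11.1
ee_pos: [0.5857, 0.0783, 0.2226]
eef_rot: [-3.141, 0.001, 0.0]
force: [0.2, 0.4, 0.2]
width: 0.0001
finger_force: 0.0
```

Emit:
{"method": "move_arm", "body": {
  "rows": [
    [0,0,0.9,0,0,0,0],
    [0,0,0.9,0,0,0,0],
    [0,0,0.9,0,0,0,0],
    [0,0,0.9,0,0,0,0],
    [0,0,0.9,0,0,0,0],
    [0,0,0.9,0,0,0,0],
    [0,0,0.9,0,0,0,0],
    [0,0,0.9,0,0,0,0],
    [0,0,0.9,0,0,0,0],
    [0,0,0.9,0,0,0,0],
    [0,0,0,0,0,0,0]
  ]
}}

```text
t: 12.2
ee_pos: [0.5854, -0.2838, 0.2221]
eef_rot: [-3.141, 0.001, -0.003]
force: [-0.4, 0.2, -0.6]
width: -0.0001
finger_force: 0.0
```

```bash
python3 look.py c1
```

```text
12.2 [ 0.5854 -0.2838  0.2221] [-0.4122  0.2497 -0.5586]
top red angle -23.610200224629608 211 rmax 0.1456451028361711
scene red angle -24.254862413129466 274 rmax 0.14512712904953384
pin angle top,scene [np.float64(-23.855827554210943), np.float64(-24.27407916733026)]
```

View pics/c1.png

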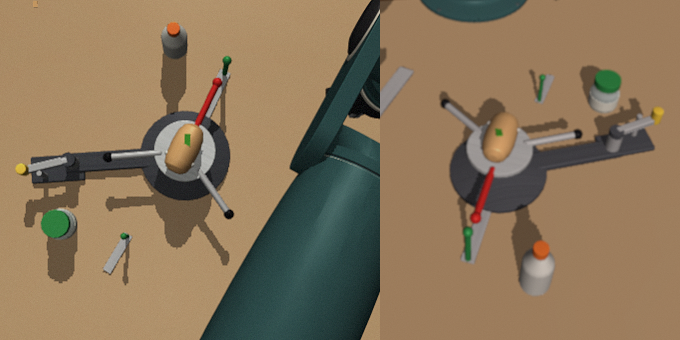

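The lever is over against its pin (crop about (42,170)), the red arm is on the pin line, and the jar and glue are unmoved. I'll check the lever angle numerically before handing in.

Run:
```python
from h import *;from rig import imaging
t,s=imaging.camera("top"),imaging.camera("scene")
u=blob(t,(141,229),YEL,12)[0];v=blob(s,(497,254),YEL,14)[0];X,g=tri(t,u,s,v)
P=np.array([.5143,.1842]);f=lambda X:np.degrees(np.arctan2(X[1]-P[1],X[0]-P[0]))
print(X,g,f(X),f((.5902,.2326)),"turned rad",np.radians(f(X)-f((.5902,.2326))))
```

```text
[0.5032775  0.26437839 0.06705643] 0.000699559557871777 97.82765601017199 32.52489028779106 turned rad 1.1397482725140407
```

The pivot that fits the 81 mm lever at both knob positions is (0.524, 0.186). That puts the stop pin 55.5 mm away, as given, and the lever at 1.74 rad from the stand's x, which is brake 1.30. This agrees with the hard stop I felt.

```bash
python3 -c "
from rig import r
print(r.finish_job())"
```

```text
the job is handed in; nothing more can be done
None
```

The job is handed in: the red arm points at the middle green pin to within about 0.3°, the brake lever is locked against its stop pin, and the carving, jar, glue bottle and knife were left alone. The finger pressed the lever against its stop with about 50 N; I took the 40 N limit as covering only the arm and gripper body.

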